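# Prime the grease distributor until its indicator pin is out

### The arm

A 7-joint arm with a two-finger parallel gripper is mounted at the origin on a cart in front of the work surface, level with it; the furniture and walls round the work are solid. World frame = base frame: x ahead of the robot, y to its left, z up, the work surface at z = 0. Lengths are in m, angles in rad, forces in N, time in s.
With the tool pointing down it reaches from about 0.425 to 0.925 m from the base axis. Payload 6.8 kg.
Tool frame: the origin (TCP) lies at the very end of the fingers, on their centre line; the grasp point (between the pads) lies 19 mm behind it (tcp_to_grasp is the distance from the TCP to the grasp point, in m); z points along the fingers, y is the direction in which the jaws open and shut (so a half turn about z gives the same grasp; the last joint's range is limited). The gripper opens to 85 mm and grips with 20 to 120 N. Pads are 22 mm wide; open, the fingers measure 114 mm over their backs; the gripper's body (76 mm by 85 mm) begins 54 mm behind the grasp point. The pads swing forward as they close: fully open they stand 13 mm farther back than shut.
Start: joints at [1.178, 0.477, 0.022, 1.555, -0.011, 1.109, -0.083], TCP at [0.19, -0.648, 0.231] pointing down, gripper open.
Joint ranges: [-2.96, 2.96], [-0.34, 2.1], [-1.41, 1.46], [0.24, 2.44], [-1.37, 4.51], [0.17, 1.92], [-2.96, 2.96]. Speed limits (rad/s): [2.39, 2.39, 3.14, 3.14, 3.14, 3.14, 3.14].

### API

Orientations are given as a unit quaternion [w, x, y, z].
In Python, from station import * gives the robot as it stands.
- The arm moves only by the tool apply_moves, never from a script. Its argument "increments" is one flat list of numbers, 5 for each row, row after row: the finger opening in mm, from 0 to 85.4, then the shift along the tool's x, y, z in mm, then the turn about the tool's z in degrees. In form: [claw, tx, ty, tz, roll, claw, tx, ty, tz, roll, ...]. A call has 1 to 12 rows; each row shifts and turns the pose as measured when the row begins, along the tool's axes as they then stand; what a row does not reach is not made up. A row lasts 1/8 s, in which the tool goes at most 62.5 mm and 10.7 degrees, less where a joint would pass 70% of its speed; a pose out of reach is approached as far as the arm can. A call with a gripper value outside its range is refused whole. The fingers move at their own pace and stop on an object; "squeeze" is the grip in N (left out, the last holds). Time passes only in rows, so rows that do not move let the fingers close. It gives the time, the measured TCP pose, the force and the opening at its end, in the units of the state.
- get_obs(): the state, without advancing time (a new reading comes with each control period).
- read_camera(name): name is "side" or "top" or "wrist"; returns (picture, depth): 420x560x3 uint8, blue, green, red; 420x560 float32, m along the optical axis (not along the pixel's ray), 0 where there is no reading.
- get_calibration(name): a dict with "mtx" (3x3 intrinsics, pixels), "D" ([k1, k2, p1, p2, k3] as OpenCV has them; the pictures are not rectified), "camera_from_world" (4x4, takes a point from world to camera coordinates); the wrist camera has in their place "T_tool_cam" (4x4, takes a point from camera to tool coordinates, whose origin is the TCP and whose axes are the flange's). Camera axes: x right, y down, z forward; pixel columns grow to the right and rows downward; lengths in m; the calibration is good to about 2 mm. A picture is of the moment at which its call begins: read the wrist's pose just before it. get_calibration takes no time and is no camera call.
- hand_in(): hands the job in, once; it reports no verdict.
Trained networks look in the newest picture that a camera, given by its name, has taken for a name from the list of things; names that differ only in an ending like _2 or _b are one class to them, and where a whole thing is asked for, a point or a joint stands for the part that bears it (a point fixed in the world has none). Each returns a list of dicts, best first, with "p" (0 to 1); they miss things now and then, are a little off and sometimes report something else, mostly with a low value. They report only what shows in the picture. A call takes as long as a camera call.
- outline_of(camera, thing): "pixels" (420x560 bool, what is visible of it) and "extent" ([centre column, centre row, width, height] in pixels, round what is visible of it).
The state is a dict: "t": time; "q": joint angles; "joint_vel": joint speeds; "joint_torque": joint torques, N m; "eef_pos": TCP position; "tool_rot": TCP orientation; "contact_force": force on the tool from outside, world axes, zero at the start; "torque": the same for the moment, N m; "gripper_width": opening from 0.0 (shut) to 1.0 (fully open).
Only numpy, scipy, OpenCV 4.12 (cv2) and the standard library are available. Lean on these libraries where they do the work, as an engineer would, in place of code of your own. Each camera call takes 0.05 s, during which the arm holds its last target.

### The job

Prime the grease distributor of the lubrication panel: push the bypass lever round until it lies in line with the steel pipe, then press the pump's black palm knob fully down and let it spring back up, again and again, until the indicator pin stands fully out of the front of the distributor. Leave the lever in line and the knob up. Fingertip work only: never touch the pin itself, pick nothing up, and leave the loose parts round the panel where they lie.

Things in the scene. Friction and masses are not known exactly. Their poses are not given: they have to be found in the camera images.
- lube_panel: Lubrication panel, fixed to the bench: grey plate 180 x 300 x 8 mm carrying, from its +y to its -y end, a hand pump (axis x 0, y 95 mm), a bypass valve (stem x 0, y 20 mm) and a distributor, joined by a 10 mm steel pipe along y (axis z 34 mm). Origin: centre of the plate's underside, on the bench; at yaw 0 x points away from the robot, y left, z up. Yaw -0.25 to 0.28 rad.
- plunger_top (a point): Centre of the slightly domed top of the pump's black palm knob (49 mm across), 118 mm above the bench when up; it moves with the knob. Press it straight down.
- plunger (a joint): How far the knob is pressed, m: 0 up, 0.024 fully down. A spring returns it: about 4 N at the top, 11.5 N down, plus up to 5 N of pumping resistance. A full stroke (22 mm or more down, then all the way up) moves the indicator pin about 6 mm out (the first 0 to 9 mm, the last what is left to the stop); shorter strokes give less or nothing. Extra strokes at the pin's stop do no harm.
- reservoir (a point): Centre of the top of the white reservoir with a black cap (58 mm across, 90 mm above the bench), behind the pump; fixed to the panel.
- valve_stem (a point): On the vertical axis of the bypass valve's stem, 60 mm above the bench; the lever turns about it. The brass valve body below is 31 mm thick and reaches 50 mm above the bench.
- lever_end (a point): Free end of the bypass lever, 72 mm from the stem axis, 59 mm above the bench; moves with the lever. The lever is a level bar with a black grip 15 mm wide, 20 to 72 mm from the stem axis and 53 to 65 mm above the bench. Below the grip nothing is higher than 8 mm (the plate), except the pipe, nuts and valve body.
- bypass_lever (a joint): Angle of the lever, rad: 0 = across the pipe, pointing to the panel's -x (grease returns to the reservoir, pumping does not move the pin); grows anticlockwise seen from above to 1.571 = in line with the pipe, pointing to the panel's -y, at its stop (grease goes to the distributor). Starts between 0 and 0.5. It stays where it is left; pushing it takes about 1.5 N at the grip.
- distributor (a point): Centre of the top of the distributor, a dark block 88 x 44 x 44 mm (x, y, z of the panel) on the plate, its top 52 mm above the bench; three copper pipes rise from it to 85 mm above the bench and run back.
- indicator_pin (a joint): How far the indicator pin is out, m: 0 in, 0.030 fully out (stop). Starts between 0 and 0.009; stays where the last stroke left it.
- pin_tip (a point): Tip of the indicator pin, a plain bright metal rod 10 mm thick that comes out of a brass hexagon gland in the middle of the distributor's front (-x) face, 30 mm above the bench; it moves along the panel's -x with the pin. At 0 the tip stands 3 mm out of the gland.
- coupling: Loose hose coupling, 29 x 33 x 24 mm, standing on the plate behind the pipe between valve and distributor; origin under its centre. Leave it.
- nut: Loose hexagon nut, 30 mm across, 16 mm high, on the plate in front of the pump, at its front left corner. Leave it.
- spanner: Loose combination spanner, 205 mm long, 8 mm high, lying on the bench in front of the panel. Leave it.
- tub: Loose low white plastic tub, 87 mm across, 50 mm high, on the bench to the right of the panel. Leave it.

How it is judged:
On the way, in this order (a step that is already met when the one before it is completed fails the run):
1. the bypass lever has been pushed in line with the pipe (value of joint bypass_lever above 1.4 rad), for 0.1 s.
2. the knob has been pumped until the indicator pin is fully out (value of joint indicator_pin above 0.0275 m), for 0.1 s.
At the end, for the whole second after the job is handed in: The indicator pin is out by more than 27.5 of its 30 mm, the bypass lever is in line with the pipe (beyond 1.40 of 1.57 rad) and the knob is back up (pressed less than 2 mm) (value of joint indicator_pin above 0.0275 m and value of joint bypass_lever above 1.4 rad and value of joint plunger below 0.002 m); the robot touches nothing.
It fails at once if the indicator pin is touched: it must be driven out by pumping, not pulled (contact force between any of the fingers, the arm and indicator_pin above 0.3 N).
It fails at once if a loose part is picked up or shoved by more than 20 mm (distance of any of coupling, nut, spanner, tub from where it was at the start of the episode above 0.02 m).
It also fails if it takes over 58 s, if anything falls off the work surface, if the arm or the gripper's body presses on something with over 40 N, if the wrist force passes 120 N, or if a joint passes its speed limit or range.

## Working session

There is one attempt and no reset: what is moved stays moved. The work goes in short steps, Python scripts to look and compute and a tool call to move; the robot and the scene stay as the last step left them, time stands still between calls to the robot, and variables do not carry over. Pictures are saved under pics/ and viewed, and the job is handed in when it is done.

Besides the shell and the picture viewer there is one more tool, called after "Emit:" as name(argument=value, ...) on one line, values as JSON. apply_moves: Moves the arm, as the interface text tells. Its arguments: {"type":"object","properties":{"increments":{"type":"array"},"squeeze":{"type":"number"}},"required":["increments"]}

```bash
mkdir -p pics; ls; cat > h.py <<'E'
from station import *
import numpy as np, cv2
from scipy.spatial.transform import Rotation as R
def cam(name):
    o=get_obs(); im,d=read_camera(name); return o,im,d
def extr(name,o=None):
    c=get_calibration(name); K=np.array(c["mtx"]);D=np.array(c["D"],float)
    if name=="wrist":
        T=np.eye(4);q=o["tool_rot"];T[:3,:3]=R.from_quat([q[1],q[2],q[3],q[0]]).as_matrix();T[:3,3]=o["eef_pos"]
        W=T@np.array(c["T_tool_cam"])
    else: W=np.linalg.inv(np.array(c["camera_from_world"]))
    return K,D,W
def lift(px,d,K,D,W):
    u=cv2.undistortPoints(np.array(px,float).reshape(-1,1,2),K,D).reshape(-1,2)
    P=np.c_[u,np.ones(len(u))]*np.array(d).reshape(-1,1)
    return P@W[:3,:3].T+W[:3,3]
def onplane(px,z,K,D,W):
    u=cv2.undistortPoints(np.array(px,float).reshape(-1,1,2),K,D).reshape(-1,2)
    r=np.c_[u,np.ones(len(u))]@W[:3,:3].T
    s=(z-W[2,3])/r[:,2]
    return W[:3,3]+r*s[:,None]
def proj(P,K,D,W):
    V=np.linalg.inv(W)
    return cv2.projectPoints(np.array(P,float).reshape(-1,3),cv2.Rodrigues(V[:3,:3])[0],V[:3,3],K,D)[0].reshape(-1,2)
E
python3 - <<'E'
from h import *
o=get_obs();print(o)
for n in("top","side"):
    o,im,d=cam(n);cv2.imwrite(f"pics/{n}0.png",im);np.save(n+"_d.npy",d);np.save(n+"_i.npy",im)
    K,D,W=extr(n);print(n,W.round(3))
    for t in("lube_panel","plunger_top","reservoir","lever_end","distributor","pin_tip","coupling","nut","spanner","tub"):
        r=outline_of(n,t)
        for x in r[:2]:
            m=x["pixels"]&(d>0); ys,xs=np.nonzero(m)
            if len(ys)==0: print(t,x["p"],x["extent"]);continue
            P=lift(np.c_[xs,ys],d[ys,xs],K,D,W)
            print(t,round(x["p"],2),np.round(x["extent"]),np.median(P,0).round(3),np.percentile(P,3,0).round(3),np.percentile(P,97,0).round(3))
E
```

```text
pics
{'t': 0.0, 'q': array([ 1.17788341,  0.47781714,  0.02233353,  1.5564207 , -0.01152597,
        1.10928699, -0.08311855]), 'joint_vel': array([-0.00059834, -0.00184717,  0.00243808, -0.00104359, -0.00019798,
        0.00091161,  0.00143521]), 'joint_torque': array([-8.97264945e-04, -5.96456265e+01,  1.60772033e+00, -2.81201577e+01,
        1.25164585e-02,  9.48095578e-03, -4.98522738e-06]), 'eef_pos': array([ 0.18949714, -0.64725671,  0.23032714]), 'tool_rot': array([-8.83807725e-04,  9.89877113e-01,  1.41924227e-01, -1.81429282e-04]), 'contact_force': array([-0.40704123, -0.37218538, -0.099912  ]), 'torque': array([-0.05262519, -0.0017715 ,  0.02209997]), 'gripper_width': 1.0012008068079976}
top [[ 0.002 -0.983  0.182  0.262]
 [-1.    -0.004 -0.01  -0.377]
 [ 0.011 -0.182 -0.983  0.949]
 [ 0.     0.     0.     1.   ]]
lube_panel 0.72 [249. 215. 139. 102.] [ 0.419 -0.325  0.008] [ 0.333 -0.466  0.004] [ 0.521 -0.192  0.114]
plunger_top 0.88 [202. 216.  23.  26.] [ 0.403 -0.235  0.115] [ 0.383 -0.256  0.11 ] [ 0.424 -0.215  0.119]
reservoir 0.84 [248. 217. 143. 106.] [ 0.42  -0.3
[... 1052 characters left out ...]
122.] [ 0.429 -0.415  0.008] [ 0.327 -0.479  0.003] [ 0.531 -0.228  0.077]
reservoir 0.64 [219. 280.  86.  45.] [ 0.292 -0.37   0.005] [ 0.239 -0.445  0.   ] [ 0.332 -0.265  0.008]
distributor 0.74 [287. 244. 169. 124.] [ 0.43  -0.414  0.008] [ 0.321 -0.482  0.   ] [ 0.534 -0.223  0.081]
distributor 0.38 [414. 279.  54.  50.] [ 0.562 -0.541  0.031] [ 0.525 -0.576  0.002] [ 0.603 -0.499  0.049]
nut 0.79 [222. 238.  15.  14.] [ 0.335 -0.252  0.018] [ 0.322 -0.26   0.009] [ 0.35  -0.233  0.024]
spanner 0.63 [219. 281.  88.  50.] [ 0.297 -0.379  0.005] [ 0.239 -0.445  0.   ] [ 0.333 -0.264  0.008]
tub 0.57 [413. 280.  53.  50.] [ 0.562 -0.541  0.031] [ 0.526 -0.576  0.001] [ 0.603 -0.499  0.049]
```

```bash
python3 - <<'E'
from h import *
im=np.load("top_i.npy");cv2.imwrite("pics/t1.png",cv2.resize(im[130:330,130:390],None,fx=3,fy=3,interpolation=cv2.INTER_CUBIC))
im=np.load("side_i.npy");cv2.imwrite("pics/s1.png",cv2.resize(im[150:330,170:430],None,fx=3,fy=3,interpolation=cv2.INTER_CUBIC))
E
```

```text
(no output)
```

View pics/t1.png

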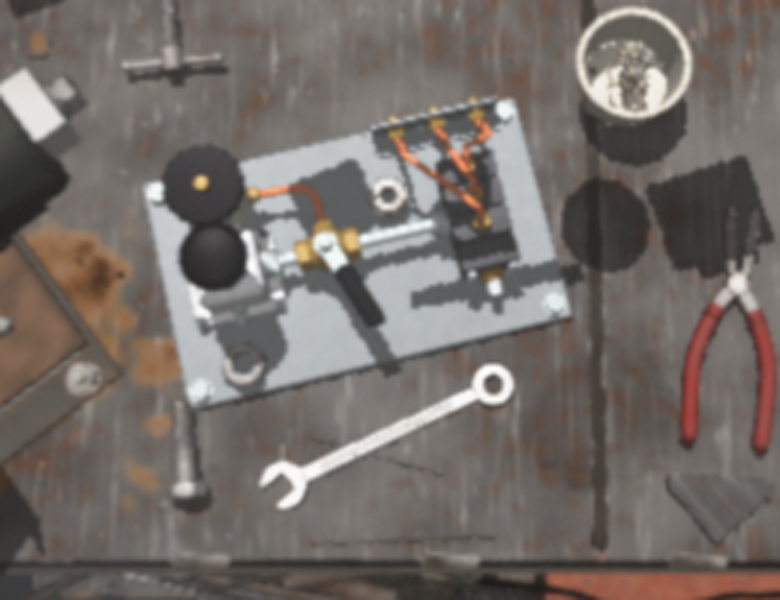

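View pics/s1.png

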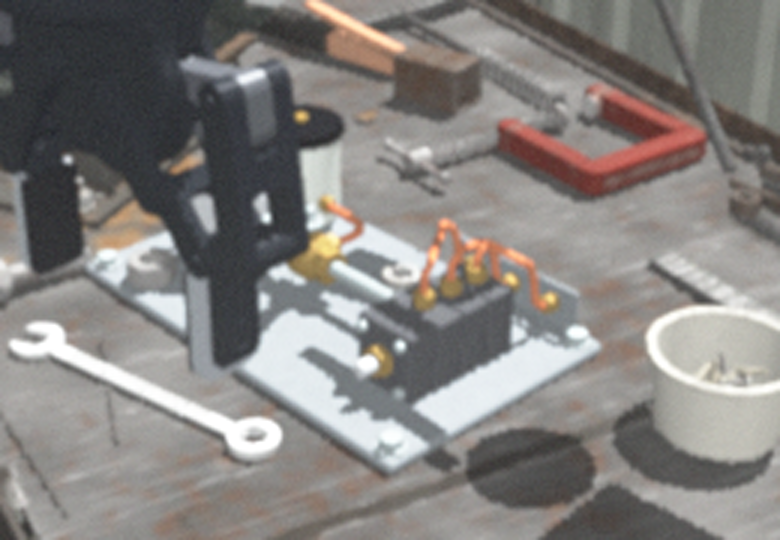

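```bash
cat > fit.py <<'E'
from h import *
from scipy.optimize import least_squares
K,D,W=extr("top")
c=lambda a:np.array(a,float)/3+[130,130]-0.33
corn=c([(146,186),(517,99),(571,317),(197,408)])
C=onplane(corn,0.008,K,D,W); print(C.round(4)); print([round(np.linalg.norm(C[i]-C[(i+1)%4]),3) for i in range(4)])
L=np.array([[.09,.15],[.09,-.15],[-.09,-.15],[-.09,.15]])
kn=onplane(c([(213,257)]),0.113,K,D,W)[0]; rs=onplane(c([(201,184)]),0.09,K,D,W)[0]
st=onplane(c([(324,243)]),0.062,K,D,W)[0]
print("knob",kn,"res",rs,"stem",st)
A=np.vstack([L,[0,.095],[0,.02]]);B=np.vstack([C[:,:2],kn[:2],st[:2]])
def f(p):
    r=np.array([[np.cos(p[2]),-np.sin(p[2])],[np.sin(p[2]),np.cos(p[2])]])
    return (A@r.T+p[:2]-B).ravel()
s=least_squares(f,[.42,-.33,.2]);print(s.x,s.fun.reshape(-1,2).round(4)*1000)
np.save("pose.npy",s.x)
p=s.x;r=np.array([[np.cos(p[2]),-np.sin(p[2])],[np.sin(p[2]),np.cos(p[2])]])
w=lambda q:(r@np.array(q)+p[:2])
le=onplane(c([(372,318)]),0.062,K,D,W)[0]
loc=r.T@(le[:2]-p[:2]);print("leverend",le,loc,"angle",np.arctan2(-(loc[1]-.02),-loc[0])*-1, np.hypot(loc[0],loc[1]-.02))
for n,q in dict(knob=(0,.095),stem=(0,.02),end90=(0,-.052),grip60=(0,-.035)).items(): print(n,w(q).round(4))
E
python3 fit.py
```

```text
[[ 0.4755 -0.1634  0.008 ]
 [ 0.5473 -0.4525  0.008 ]
 [ 0.3744 -0.492   0.008 ]
 [ 0.3048 -0.2092  0.008 ]]
[np.float64(0.298), np.float64(0.177), np.float64(0.291), np.float64(0.177)]
knob [ 0.40225765 -0.23498471  0.113     ] res [ 0.45860092 -0.22078511  0.09      ] stem [ 0.42143266 -0.30646747  0.062     ]
[ 0.42555493 -0.32836283  0.24261309] [[ 1.3  2.3]
 [ 1.6  0.1]
 [-0.1 -3.6]
 [-2.6  4.8]
 [ 0.5 -1.2]
 [-0.7 -2.5]]
leverend [ 0.36670584 -0.34199292  0.062     ] [-0.06040009  0.000907  ] angle -0.3061691969525935 0.06334598571626116
knob [ 0.4027 -0.2361]
stem [ 0.4208 -0.3089]
end90 [ 0.438  -0.3788]
grip60 [ 0.434  -0.3623]
```

Emit:
apply_moves(increments=[0,22,-24,0,0.2,0,22,-24,0,0.2,0,22,-24,0,0.2,0,22,-24,0,0.2,0,22,-24,0,0.2,0,22,-24,0,0.2,0,22,-24,0,0.2,0,22,-24,0,0.2,0,22,-24,0,0.2,0,22,-24,0,0.2,0,0,0,0,0,0,0,0,0,0], squeeze=20)

```text
t: 2.6
eef_pos: [0.3425, -0.3506, 0.2322]
tool_rot: [0.002, 0.992, 0.124, 0.001]
contact_force: [-0.1, 0.1, -0.1]
gripper_width: 0.001
```

```bash
python3 - <<'E'
from h import *
o,im,d=cam("wrist");np.save("w_i.npy",im);np.save("w_d.npy",d);print(o["eef_pos"],o["tool_rot"])
cv2.imwrite("pics/w2.png",im)
K,D,W=extr("wrist",o);np.savez("w_c.npz",K=K,D=D,W=W)
for t in("plunger_top","valve_stem","lever_end","pin_tip","distributor"):
    for x in outline_of("wrist",t)[:2]:
        m=x["pixels"]&(d>0); ys,xs=np.nonzero(m)
        if len(ys)==0: continue
        P=lift(np.c_[xs,ys],d[ys,xs],K,D,W)
        print(t,round(x["p"],2),np.round(x["extent"]),np.median(P,0).round(3),np.percentile(P,3,0).round(3),np.percentile(P,97,0).round(3))
p=np.load("pose.npy");r=np.array([[np.cos(p[2]),-np.sin(p[2])],[np.sin(p[2]),np.cos(p[2])]])
for n,q in dict(knob=(0,.095,.118),stem=(0,.02,.065),c1=(.09,.15,.008),c2=(.09,-.15,.008),c3=(-.09,-.15,.008),c4=(-.09,.15,.008)).items():
    print(n,proj(np.r_[r@q[:2]+p[:2],q[2]],K,D,W))
E
```

```text
[ 0.34251781 -0.35055701  0.23217784] [2.21457178e-03 9.92334585e-01 1.23558120e-01 7.47526765e-04]
plunger_top 0.57 [161.  94.  61.  66.] [ 0.405 -0.236  0.117] [ 0.384 -0.255  0.112] [ 0.425 -0.215  0.12 ]
valve_stem 0.64 [271.  91. 296. 181.] [ 0.437 -0.322  0.01 ] [ 0.339 -0.462  0.007] [ 0.526 -0.206  0.118]
lever_end 0.83 [267. 128.  39.  79.] [ 0.396 -0.325  0.064] [ 0.367 -0.346  0.059] [ 0.429 -0.301  0.066]
pin_tip 0.61 [361. 155.   9.  11.] [ 0.395 -0.431  0.035] [ 0.391 -0.436  0.031] [ 0.4   -0.427  0.036]
pin_tip 0.31 [161.  94.  61.  67.] [ 0.405 -0.236  0.117] [ 0.384 -0.255  0.112] [ 0.425 -0.216  0.12 ]
distributor 0.95 [274.  89. 293. 178.] [ 0.437 -0.321  0.01 ] [ 0.34  -0.462  0.007] [ 0.525 -0.206  0.118]
knob [[158.00248884  96.04153531]]
stem [[257.77014306  99.18647919]]
c1 [[134.55862915   7.68717265]]
c2 [[422.86602053  10.12359419]]
c3 [[400.99033489 179.35294542]]
c4 [[155.5448922  178.14107954]]
```

View pics/w2.png

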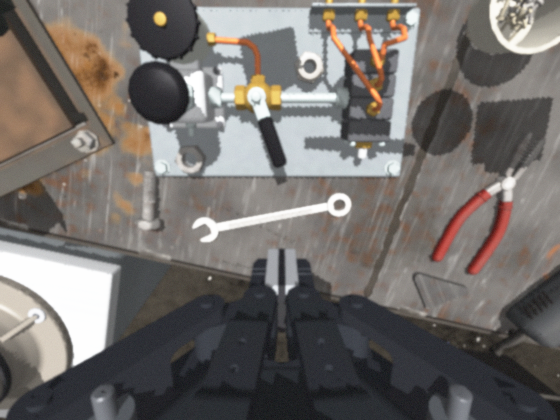

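Emit:
apply_moves(increments=[0,12,-18,0,0,0,12,-17,0,0,0,0,0,25,0,0,0,0,25,0,0,0,0,25,0,0,0,0,25,0,0,0,0,25,0,0,0,0,20,0,0,0,0,0,0])

```text
t: 4.03
eef_pos: [0.3575, -0.3145, 0.0833]
tool_rot: [0.003, 0.993, 0.12, 0.002]
contact_force: [0.2, 0.3, 0.3]
gripper_width: -0.001
```

Emit:
apply_moves(increments=[0,0,-3,10,0,0,0,0,14,0,0,0,0,10,0,0,0,0,0,0])

```text
t: 4.53
eef_pos: [0.3578, -0.3127, 0.0486]
tool_rot: [0.004, 0.993, 0.119, 0.003]
contact_force: [-0.2, -0.8, 1.5]
gripper_width: -0.001
```

```bash
cat > loc.py <<'E'
from h import *
def loc(o):
    p=np.load("pose.npy");r=np.array([[np.cos(p[2]),-np.sin(p[2])],[np.sin(p[2]),np.cos(p[2])]])
    q=o["tool_rot"];return (np.r_[r.T@(o["eef_pos"][:2]-p[:2]),o["eef_pos"][2]]*1000).round(1), "yaw rel deg",np.degrees(2*np.arctan2(q[2],q[1])-p[2]).round(2)
if __name__=="__main__":
    o=get_obs();print(o["t"],loc(o),o["contact_force"].round(2))
E
python3 loc.py; python3 - <<'E'
from h import *
for n in("wrist","side"):
    o,im,d=cam(n);cv2.imwrite(f"pics/{n}3.png",im if n=="wrist" else cv2.resize(im[130:330,150:410],None,fx=3,fy=3))
E
```

```text
4.525 (array([-62. ,  31.5,  48.6]), 'yaw rel deg', np.float64(-0.2)) [-0.17 -0.83  1.52]
```

View pics/wrist3.png

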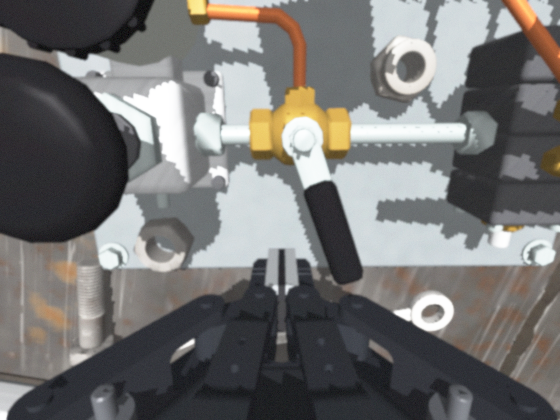

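View pics/side3.png

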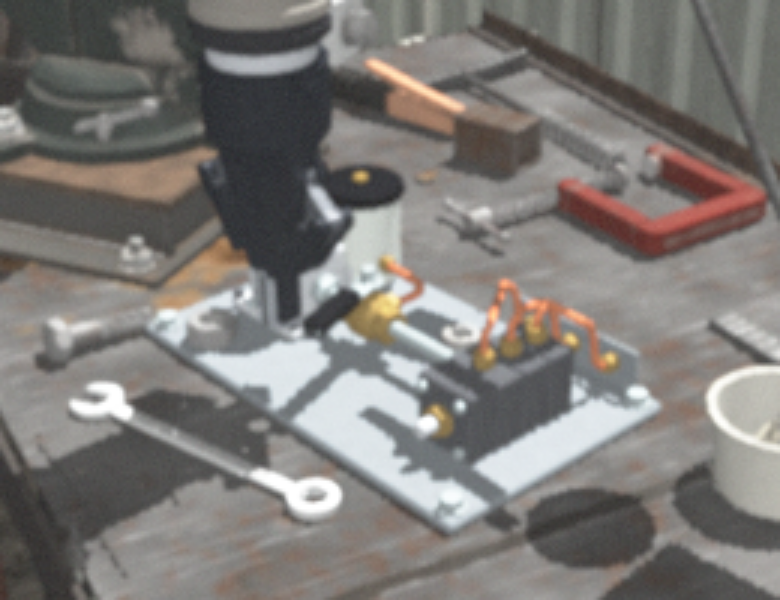

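Emit:
apply_moves(increments=[0,4,6,0,0,0,4,6,0,0,0,1,8,0,0,0,2,8,0,0,0,4,8,0,0,0,4,7,0,0,0,0,0,0,0])

```text
t: 5.5
eef_pos: [0.3895, -0.3536, 0.0506]
tool_rot: [0.005, 0.993, 0.119, 0.003]
contact_force: [-0.3, 0.3, 0.0]
gripper_width: 0.002
```

```bash
python3 loc.py; python3 - <<'E'
from h import *
for n in("wrist",):
    o,im,d=cam(n);cv2.imwrite(f"pics/{n}4.png",im)
E
```

```text
5.5 (array([-41.1, -15.8,  50.6]), 'yaw rel deg', np.float64(-0.22)) [-0.33  0.28  0.02]
```

View pics/wrist4.png

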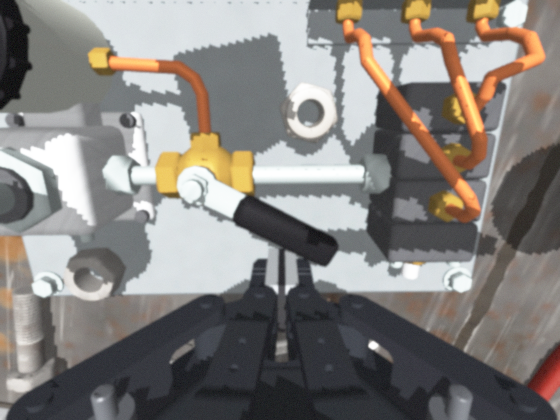

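Emit:
apply_moves(increments=[0,6,5,1,0,0,7,5,1,0,0,6,4,0,0,0,5,0,0,0,0,0,0,0,0])

```text
t: 6.18
eef_pos: [0.4174, -0.3617, 0.0485]
tool_rot: [0.005, 0.993, 0.119, 0.003]
contact_force: [-0.7, 0.1, 0.2]
gripper_width: 0.005
```

```bash
python3 loc.py; python3 - <<'E'
from h import *
for n in("wrist",):
    o,im,d=cam(n);cv2.imwrite(f"pics/{n}5.png",im)
E
```

```text
6.175 (array([-15.9, -30.4,  48.5]), 'yaw rel deg', np.float64(-0.21)) [-0.65  0.11  0.2 ]
```

View pics/wrist5.png

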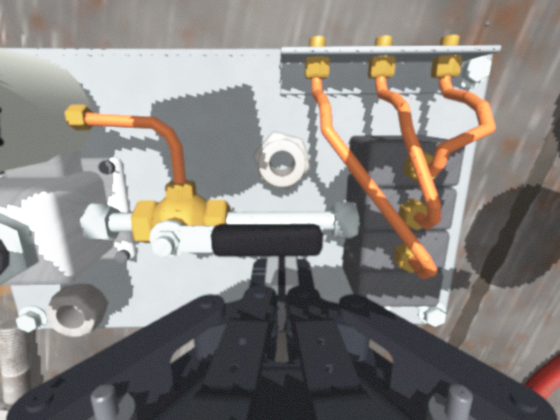

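Emit:
apply_moves(increments=[0,3,0,0,0,0,3,0,0,0,0,0,0,0,0])

```text
t: 6.6
eef_pos: [0.4175, -0.3616, 0.0484]
tool_rot: [0.004, 0.993, 0.117, -0.001]
contact_force: [0.7, 0.6, 0.1]
gripper_width: 0.0
```

```bash
python3 loc.py; python3 - <<'E'
from h import *
for n in("wrist",):
    o,im,d=cam(n);cv2.imwrite(f"pics/{n}6.png",im)
E
```

```text
6.6 (array([-15.8, -30.4,  48.4]), 'yaw rel deg', np.float64(-0.41)) [0.68 0.59 0.05]
```

View pics/wrist6.png

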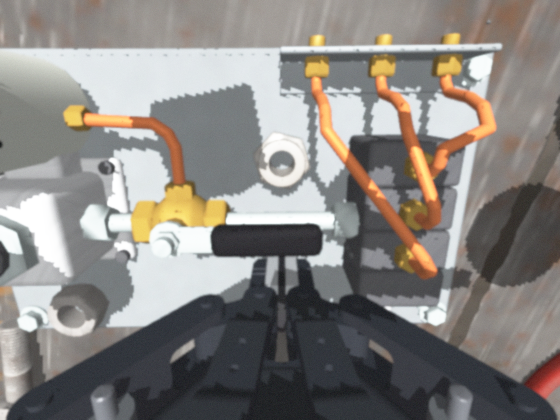

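Emit:
apply_moves(increments=[0,-15,0,0,0,0,0,0,-30,0,0,0,0,-40,0,0,0,-10,-40,0,0,10,-28,0,0,0,12,-28,0,0,0,12,-28,0,0,0,0,-28,0,0,0,0,0,0,0])

```text
t: 7.78
eef_pos: [0.4021, -0.2363, 0.1609]
tool_rot: [0.005, 0.993, 0.116, 0.0]
contact_force: [0.3, -0.7, -0.3]
gripper_width: -0.0
```

```bash
python3 loc.py; python3 - <<'E'
from h import *
for n in("wrist","top"):
    o,im,d=cam(n);cv2.imwrite(f"pics/{n}7.png",im if n=="wrist" else cv2.resize(im[130:330,130:390],None,fx=3,fy=3))
E
```

```text
7.775 (array([ -0.7,  95. , 160.9]), 'yaw rel deg', np.float64(-0.61)) [ 0.32 -0.67 -0.3 ]
```

View pics/wrist7.png

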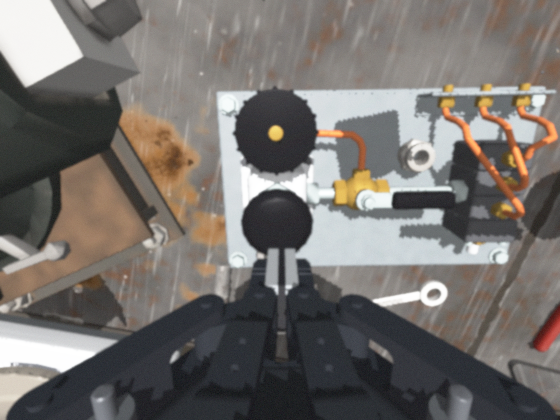

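View pics/top7.png

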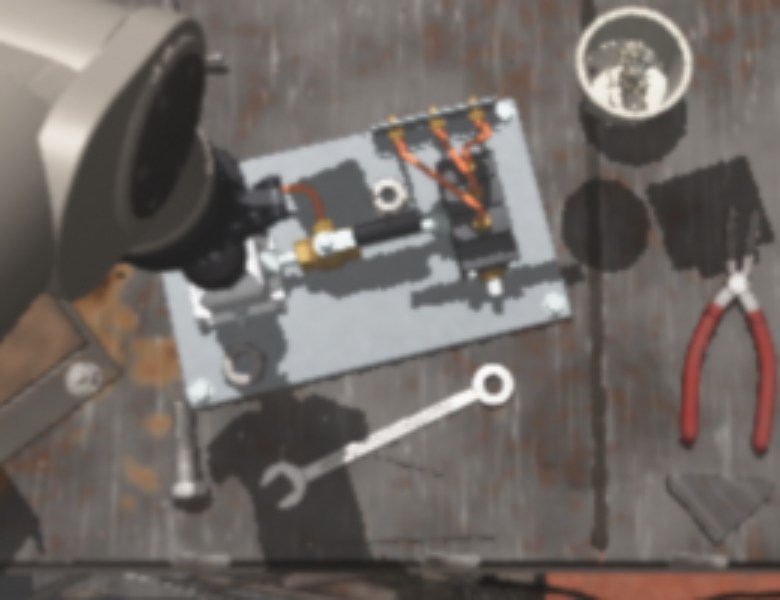

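Emit:
apply_moves(increments=[0,0,0,20,0,0,0,0,16,0,0,0,0,10,0,0,0,0,10,0,0,0,0,10,0,0,0,0,5,0,0,0,0,3,0])

```text
t: 8.75
eef_pos: [0.4039, -0.2437, 0.0937]
tool_rot: [0.006, 0.994, 0.11, 0.001]
contact_force: [-15.1, 10.9, 49.2]
gripper_width: -0.0
```

```bash
python3 loc.py
```

```text
8.75 (array([-0.7, 87.4, 93.7]), 'yaw rel deg', np.float64(-1.24)) [-15.06  10.88  49.18]
```

Emit:
apply_moves(increments=[0,0,0,-8,0,0,0,-3,-12,0,0,0,-4,-12,0,0,0,0,0,0])

```text
t: 9.25
eef_pos: [0.4031, -0.238, 0.1288]
tool_rot: [0.008, 0.994, 0.109, 0.002]
contact_force: [-0.3, -0.5, -0.0]
gripper_width: 0.002
```

```bash
python3 loc.py; python3 - <<'E'
from h import *
for n in("wrist","side"):
    o,im,d=cam(n);cv2.imwrite(f"pics/{n}8.png",im if n=="wrist" else cv2.resize(im[130:330,150:410],None,fx=3,fy=3))
E
```

```text
9.25 (array([-1.000e-01,  9.310e+01,  1.288e+02]), 'yaw rel deg', np.float64(-1.35)) [-0.27 -0.53 -0.05]
```

View pics/wrist8.png

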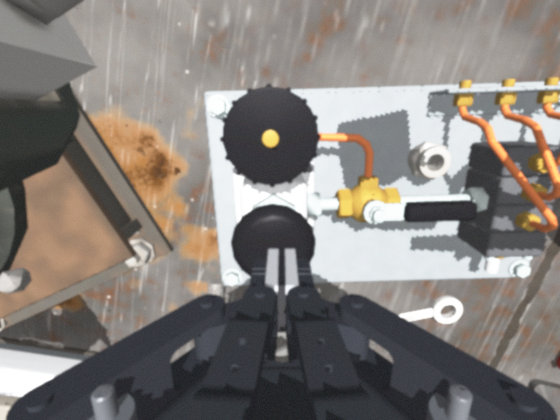

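View pics/side8.png

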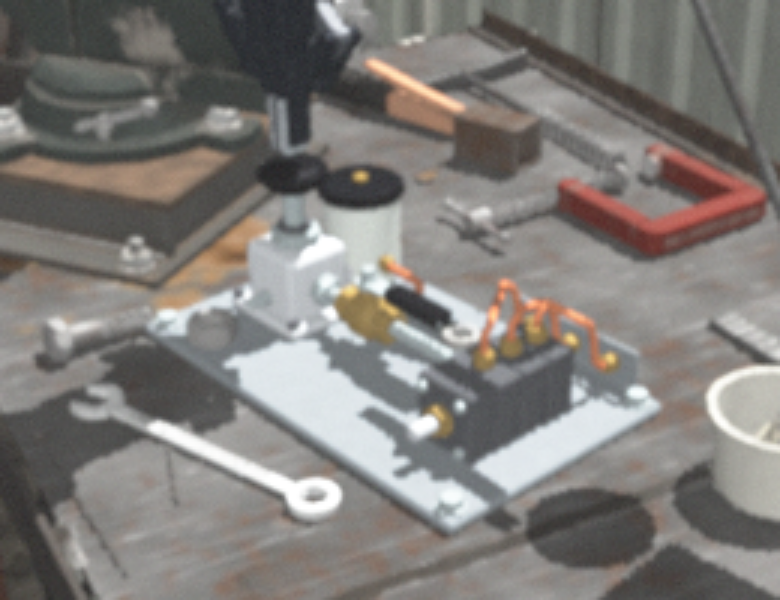

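Emit:
apply_moves(increments=[0,0,-2,10,-1,0,0,0,10,0,0,0,0,9,0,0,0,0,7,0,0,0,0,3,0])

```text
t: 9.98
eef_pos: [0.4026, -0.2366, 0.0935]
tool_rot: [0.007, 0.993, 0.118, -0.001]
contact_force: [-19.1, 11.0, 68.5]
gripper_width: 0.001
```

```bash
python3 loc.py
```

```text
9.975 (array([-0.2, 94.6, 93.5]), 'yaw rel deg', np.float64(-0.33)) [-19.09  10.95  68.51]
```

Emit:
apply_moves(increments=[0,0,0,-10,0,0,0,0,-12,0,0,0,0,-13,0,0,0,0,0,0,0,0,0,10,0,0,0,0,10,0,0,0,0,9,0,0,0,0,6,0,0,0,0,0,0])

```text
t: 11.1
eef_pos: [0.402, -0.2359, 0.094]
tool_rot: [0.007, 0.993, 0.118, -0.003]
contact_force: [-4.5, 3.6, 14.9]
gripper_width: -0.001
```

```bash
python3 loc.py
```

```text
11.1 (array([-0.6, 95.4, 94. ]), 'yaw rel deg', np.float64(-0.31)) [-4.49  3.58 14.89]
```

Third press reached the bottom at about 15 N. Repeating that cycle.

Emit:
apply_moves(increments=[0,0,0,-10,0,0,0,0,-12,0,0,0,0,-13,0,0,0,0,0,0,0,0,0,10,0,0,0,0,10,0,0,0,0,9,0,0,0,0,6,0,0,0,0,1,0])

```text
t: 12.22
eef_pos: [0.4017, -0.2355, 0.0939]
tool_rot: [0.006, 0.993, 0.118, -0.005]
contact_force: [-8.1, 5.1, 31.2]
gripper_width: 0.007
```

Emit:
apply_moves(increments=[0,0,0,-10,0,0,0,0,-12,0,0,0,0,-13,0,0,0,0,0,0,0,0,0,10,0,0,0,0,10,0,0,0,0,9,0,0,0,0,6,0,0,0,0,1,0])

```text
t: 13.35
eef_pos: [0.4015, -0.2351, 0.0938]
tool_rot: [0.006, 0.993, 0.118, -0.007]
contact_force: [-9.4, 6.1, 37.0]
gripper_width: 0.001
```

Emit:
apply_moves(increments=[0,0,0,-10,0,0,0,0,-12,0,0,0,0,-13,0,0,0,0,0,0])

```text
t: 13.85
eef_pos: [0.401, -0.2344, 0.128]
tool_rot: [0.006, 0.993, 0.118, -0.009]
contact_force: [1.4, 0.1, 0.2]
gripper_width: -0.0
```

```bash
python3 loc.py; python3 - <<'E'
from h import *
for n in("top","side"):
    o,im,d=cam(n)
    b=(130,130) if n=="top" else (150,130)
    cv2.imwrite(f"pics/{n}9.png",cv2.resize(im[b[1]:b[1]+200,b[0]:b[0]+260],None,fx=3,fy=3))
E
```

```text
13.85 (array([ -1.2,  97.1, 128. ]), 'yaw rel deg', np.float64(-0.35)) [1.45 0.14 0.15]
```

View pics/side9.png

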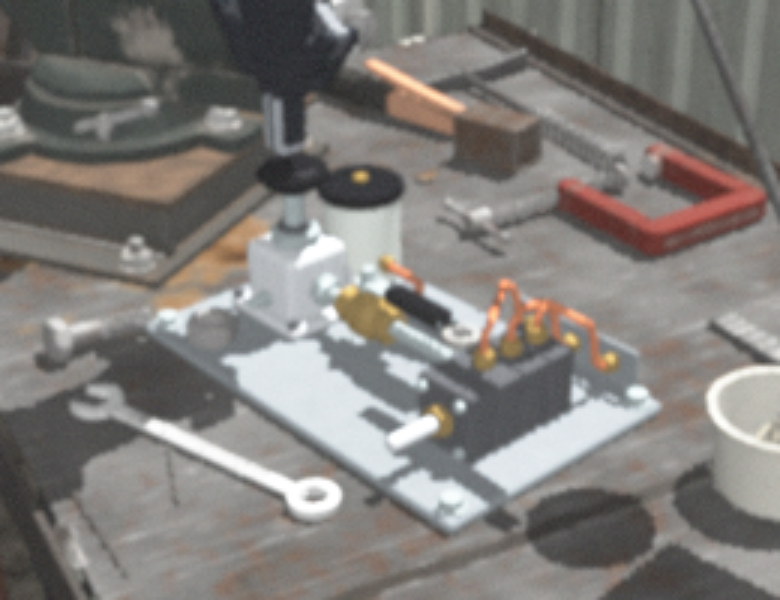

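View pics/top9.png

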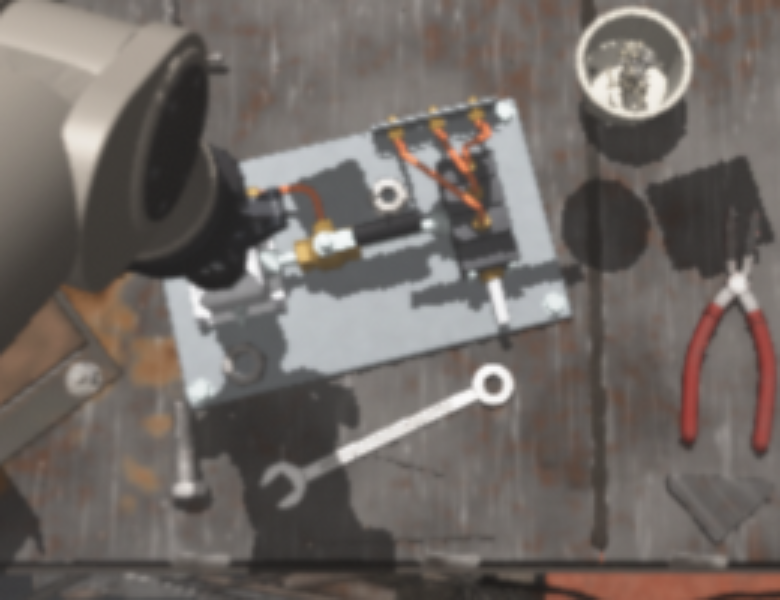

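Emit:
apply_moves(increments=[0,1,2,10,0,0,0,0,10,0,0,0,0,9,0,0,0,0,6,0,0,0,0,1,0,0,0,0,-10,0,0,0,0,-12,0,0,0,0,-13,0,0,0,0,0,0])

```text
t: 15.08
eef_pos: [0.4022, -0.2358, 0.1286]
tool_rot: [0.005, 0.993, 0.118, -0.011]
contact_force: [0.8, -0.3, -0.6]
gripper_width: -0.0
```

```bash
python3 loc.py; cat > pin.py <<'E'
from h import *
import sys
for n in("top","side"):
    o,im,d=cam(n)
    b=(270,210) if n=="top" else (270,250)
    cv2.imwrite(f"pics/{n}{sys.argv[1]}.png",cv2.resize(im[b[1]:b[1]+50,b[0]:b[0]+60],None,fx=10,fy=10,interpolation=cv2.INTER_CUBIC))
    K,D,W=extr(n);p=np.load("pose.npy");c,s=np.cos(p[2]),np.sin(p[2])
    m=(im.min(2)>150)
    # white-ish pin pixels on pin-axis: sample profile
E
python3 pin.py 10
```

```text
15.075 (array([ -0.4,  95.4, 128.6]), 'yaw rel deg', np.float64(-0.39)) [ 0.78 -0.33 -0.62]
```

View pics/top10.png

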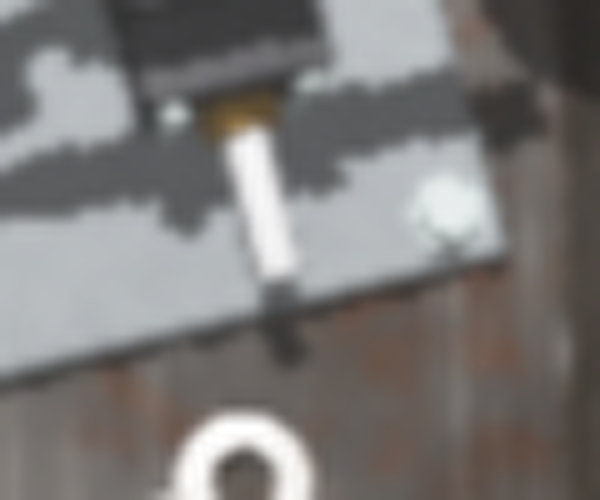

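Emit:
apply_moves(increments=[0,0,0,10,0,0,0,0,10,0,0,0,0,9,0,0,0,0,6,0,0,0,0,1,0,0,0,0,-10,0,0,0,0,-12,0,0,0,0,-13,0,0,0,0,0,0])

```text
t: 16.3
eef_pos: [0.4019, -0.2355, 0.1285]
tool_rot: [0.004, 0.993, 0.117, -0.013]
contact_force: [0.5, -1.0, 0.1]
gripper_width: 0.003
```

```bash
python3 loc.py; python3 pin.py 11
```

```text
16.3 (array([ -0.6,  95.8, 128.5]), 'yaw rel deg', np.float64(-0.41)) [ 0.51 -1.03  0.06]
```

View pics/top11.png

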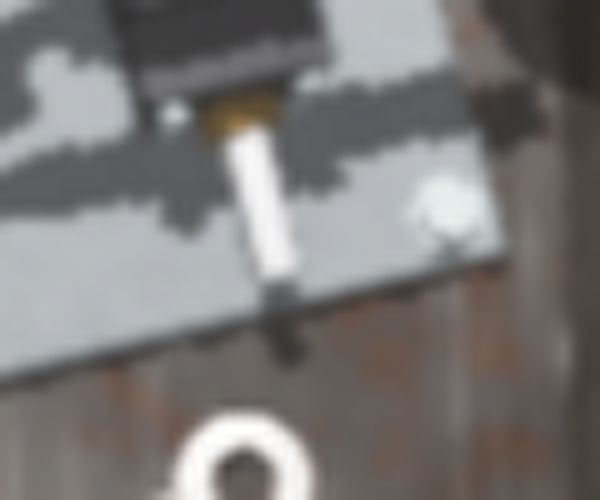

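Emit:
apply_moves(increments=[0,0,0,10,0,0,0,0,10,0,0,0,0,9,0,0,0,0,6,0,0,0,0,1,0,0,0,0,-10,0,0,0,0,-12,0,0,0,0,-15,0,0,0,0,-30,0,0,-20,-10,-40,0,0,-20,-10,-20,0,0,0,0,0,0])

```text
t: 17.9
eef_pos: [0.3594, -0.2228, 0.2237]
tool_rot: [0.003, 0.993, 0.118, -0.017]
contact_force: [1.6, 1.0, -0.4]
gripper_width: 0.006
```

```bash
python3 loc.py; python3 pin.py 12; python3 - <<'E'
from h import *
K,D,W=extr("top")
P=onplane([(270+24.0,210+13.0),(270+28.3,210+28)],.034,K,D,W);print(P.round(4),np.linalg.norm(P[0]-P[1]))
o,im,d=cam("wrist");cv2.imwrite("pics/wrist12.png",im)
o,im,d=cam("side");cv2.imwrite("pics/side12b.png",cv2.resize(im[130:330,150:410],None,fx=3,fy=3))
for n in("nut","spanner","tub","coupling"):
  o,im,d=cam("top");K,D,W=extr("top")
  for x in outline_of("top",n)[:1]:
    ys,xs=np.nonzero(x["pixels"]&(d>0));P=lift(np.c_[xs,ys],d[ys,xs],K,D,W);print(n,round(x["p"],2),np.median(P,0).round(3))
E
```

```text
17.9 (array([-38.9, 118.4, 223.7]), 'yaw rel deg', np.float64(-0.39)) [ 1.56  1.01 -0.43]
[[ 0.3989 -0.431   0.034 ]
 [ 0.3651 -0.4403  0.034 ]] 0.035011148269081506
nut 0.6 [ 0.33  -0.25   0.022]
spanner 0.72 [ 0.284 -0.352  0.005]
tub 0.85 [ 0.573 -0.541  0.023]
coupling 0.6 [ 0.464 -0.352  0.028]
```

View pics/wrist12.png

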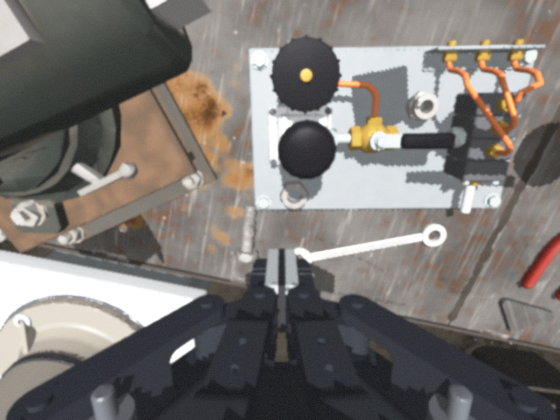

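View pics/side12b.png

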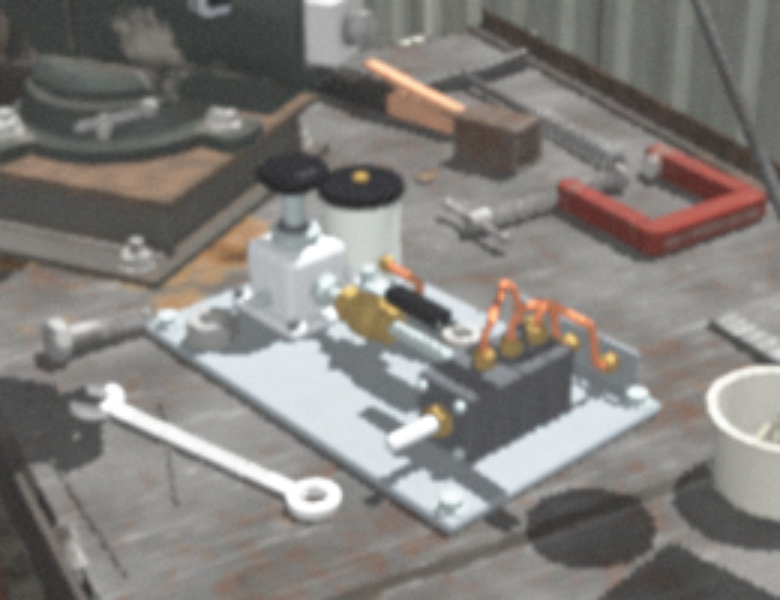

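View pics/top12.png

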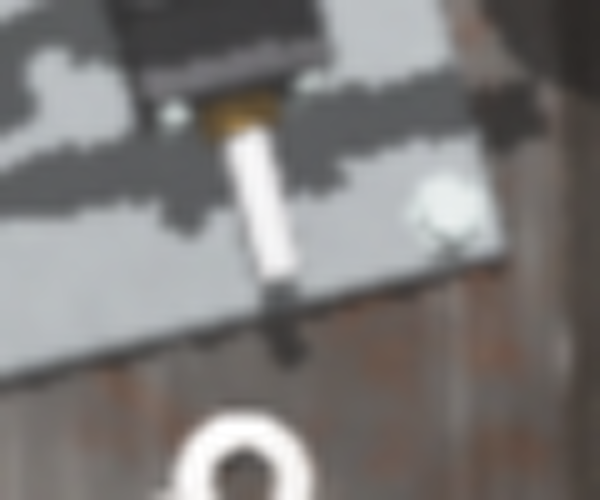

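The knob is up and the lever is in line. The pin shows about 35 mm outside the gland (33 mm expected) and did not change over the last two strokes. The loose parts are where they were, and the fingers are clear, so I am handing in.

```bash
python3 -c "
from station import *
print(hand_in())"
```

```text
the job is handed in; nothing more can be done
None
```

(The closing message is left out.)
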